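Draw the inside bolt of a sample cabinet with a hooked rod and open its hatch

TASK

The clear sample cabinet is bolted shut from inside: take the hooked rod, reach in through the cabinet's open front bay and draw the bolt fully out towards the front with the hook, keeping the gripper itself off the bolt. Then slide the top hatch fully open by its black handle, so that the dishes can be got at. Leave the hooked rod laid down (not dropped) on the worktop clear of the cabinet, and do not disturb the glassware and bottles around.

Things in the scene. Friction and masses are not known exactly. Their poses are not given: they have to be found in the camera images.
- cabinet: Fixed clear acrylic cabinet on a white base, 170 deep (x) x 280 wide (y) x 160 mm high. Origin: centre of its underside; x points from the front face (x = -85 mm, robot's side) to the back, y to its left, z up. On the right a bay open only at the front; on the left, behind a partition at y = 27 mm, a closed cell with three dishes, under the hatch.
- bay_mouth (a point): Centre of the bay's front opening, 75 mm up. In the cabinet's frame the bay runs from x = -85 to 81, y = -132 to 22, clear from z = 6 to 144 mm, under a fixed roof. In it the bolt lies along x in a low channel (y = -42 to 2, top z = 58 mm); the hatch's steel tongue hangs down at x = 56 to 64, y = -34 to -6 mm.
- bolt (a joint): Bolt slide, m: 0 = fully home (locked), 0.045 = fully drawn (stop); grows as the bolt moves to the cabinet's front (its -x). About 2 N of friction; stays where left. Starts between 0 and 0.006. Home, its end stands in the hatch's forked tongue and blocks the hatch; it clears it from about 0.02.
- bolt_knob (a point): On the axis of the bolt's upright knob, 81 mm above the worktop: the height to hook it at. Black post 12 mm in diameter, free from z = 58 to 109 mm, with an 18 mm wide cap over its last 6 mm. Moves with the bolt. With the bolt home it is at x = -10, y = -20 mm in the cabinet's frame, 75 mm behind the front face.
- hatch (a joint): Hatch slide, m: 0 = shut, 0.10 = fully open (stop), growing as the hatch moves to the cabinet's right (its -y). About 2 N of friction; stays where left.
- hatch_grip (a point): Centre of the hatch's black handle, an upright fin on the hatch: 70 mm long along the cabinet's x, 14 mm thick along its y, from z = 158 to 192 mm above the worktop (under it a foot plate 24 mm wide, top at z = 162 mm); this point is at z = 175 mm. Moves with the hatch.
- hook: Loose hooked rod, 0.16 kg, lying flat. Grey handle 100 (x) x 22 (y) x 24 mm high; origin: centre of its underside, z up. A steel rod 8 mm thick runs on along +x at z = 12 mm to x = 180; there a cross piece (centre line x = 180) turns to +y as far as y = 34 mm, and a lip turns back to x = 166. Free gap from rod to lip 26 mm. Balances within the handle.
- flask: Conical glass flask, 67 mm wide, 112 mm tall, on the worktop; bystander. Origin: centre of its underside.
- dropper: Amber dropper bottle, 35 mm wide, 98 mm tall; bystander. Origin: centre of its underside.
- beaker: Glass beaker, 72 mm wide, 95 mm tall; bystander. Origin: centre of its underside.

How it is judged:
On the way, in this order (a step that is already met when the one before it is completed fails the run):
1. the bolt is fully drawn (at least 40 of its 45 mm) (value of joint bolt above 0.04 m), for 0.2 s.
2. the hatch is fully open (at least 90 of its 100 mm) (value of joint hatch above 0.09 m), for 0.2 s.
At the end, for the whole second after the job is handed in: The bolt is drawn by at least 40 of its 45 mm, the hatch is open by at least 90 of its 100 mm, and the hooked rod lies at rest on the worktop (handle's underside lower than 30 mm), not touching the cabinet (value of joint bolt above 0.04 m and value of joint hatch above 0.09 m and height (world z) of hook between -0.01 and 0.03 m and linear speed of hook below 0.02 m/s and contact force between hook and cabinet below 0.1 N).
It fails at once if the gripper or arm touches the bolt itself (more than 1 N) (contact force between any of the fingers, the arm and bolt above 1 N).
It fails at once if the hooked rod is dropped (falls freely faster than 0.75 m/s, some 30 mm) (linear speed of hook above 0.75 m/s and contact force between the fingers and hook below 0.1 N).
It fails at once if a bystander (flask, dropper bottle, beaker) is shifted more than 30 mm or tipped (distance of any of flask, dropper, beaker from where it was at the start of the episode above 0.03 m or angle between any of flask, dropper, beaker's own z axis and vertical above 0.5 rad).
It also fails if it takes over 72 s, if anything falls off the work surface, if the arm or the gripper's body presses on something with over 40 N, if the wrist force passes 120 N, or if a joint passes its speed limit or range.

ROBOT

A 7-joint arm with a two-finger parallel gripper is mounted at the origin on a cart in front of the work surface, level with it; the furniture and walls round the work are solid. World frame = base frame: x ahead of the robot, y to its left, z up, the work surface at z = 0. Lengths are in m, angles in rad, forces in N, time in s.
With the tool pointing down it reaches from about 0.425 to 0.925 m from the base axis. Payload 6.8 kg.
Tool frame: the origin (TCP) lies between the finger pads; the fingertips stand 17 mm ahead of it and the grasp point (between the pads) lies 2 mm behind it; z points along the fingers, x is the direction in which the jaws open and shut, and the axes are right-handed (so a half turn about z gives the same grasp; the last joint's range is limited). The gripper opens to 85 mm and grips with 20 to 120 N. Pads are 22 mm wide; open, the fingers measure 114 mm over their backs; the gripper's body (76 mm by 85 mm) begins 54 mm behind the grasp point. The pads swing forward as they close: fully open they stand 13 mm farther back than shut.
Start: joints at [-1.388, 0.477, 0.022, 1.555, -0.011, 1.109, -0.083], TCP at [0.194, 0.647, 0.21] pointing down, gripper open.
Joint ranges: [-2.96, 2.96], [-0.34, 2.1], [-1.41, 1.46], [0.24, 2.44], [-1.37, 4.51], [0.17, 1.92], [-2.96, 2.96]. Speed limits (rad/s): [2.39, 2.39, 3.14, 3.14, 3.14, 3.14, 3.14].

INTERFACE

Orientations are given as a unit quaternion [w, x, y, z].
In Python, from station import readout, read_camera, get_calibration, bot, models gives the robot as it stands.
- The arm moves only by the tool carry_out, never from a script. Its argument "deltas" is a list of rows, each a list of 2 entries, a list of its own where there are three numbers: the shift along the tool's x, y, z in cm, then the turn about the tool's z in degrees. A call has 1 to 10 rows; each row is the pose to reach, as a shift and turn from the pose measured when the call began, along the tool's axes at that moment; what a row does not reach only later rows make up. A row lasts 1/8 s, in which the tool goes at most 62.5 mm and 10.7 degrees, less where a joint would pass 70% of its speed; a pose out of reach is approached as far as the arm can. A call with a gripper value outside its range is refused whole. "hand" is the opening, from 0 (shut) to 1 (fully open), set as the call begins (left out, the last holds). The fingers move at their own pace and stop on an object; "newtons" is the grip in N (left out, the last holds). Time passes only in rows, so rows that repeat a pose let the fingers close. It gives the time, the measured TCP pose, the force and the opening at its end, in the units of the state.
- readout.get_obs(): the state, without advancing time (a new reading comes with each control period).
- read_camera(name): name is "side" or "top"; returns the picture (384x512x3 uint8, red, green, blue); there is no depth.
- get_calibration(name): a dict with "fov_y" (degrees; the focal length in pixels is half the picture's height over the tangent of half this angle, whatever the lens; pixels are square), "cx", "cy" (the principal point, pixels), "world_from_camera" (4x4, takes a point from camera to world coordinates). Camera axes: x right, y down, z forward; pixel columns grow to the right and rows downward; lengths in m; the calibration is good to about 2 mm. A picture is of the moment at which its call begins. get_calibration takes no time and is no camera call.
- bot.hand_in(): hands the job in, once; it reports no verdict.
Trained networks look in the newest picture that a camera, given by its name, has taken for a name from the list of things; names that differ only in an ending like _2 or _b are one class to them, and where a whole thing is asked for, a point or a joint stands for the part that bears it (a point fixed in the world has none). Each returns a list of dicts, best first, with "score" (0 to 1); they miss things now and then, are a little off and sometimes report something else, mostly with a low value. They report only what shows in the picture. A call takes as long as a camera call.
- models.spot_in(query, camera): "centre" ([row, column] in pixels, amid what is visible of it).
The state is a dict: "t": time; "q": joint angles; "joint_vel": joint speeds; "joint_torque": joint torques, N m; "eef_pos": TCP position; "tool_rot": TCP orientation; "contact_force": force on the tool from outside, world axes, zero at the start; "torque": the same for the moment, N m; "gripper_width": opening from 0.0 (shut) to 1.0 (fully open).
Only numpy, scipy, OpenCV 4.12 (cv2) and the standard library are available. Lean on these libraries where they do the work, as an engineer would, in place of code of your own. Each camera call takes 0.05 s, during which the arm holds its last target. There are 200 camera calls.

## Working session

There is one attempt and no reset: what is moved stays moved. The work goes in short steps, Python scripts to look and compute and a tool call to move; the robot and the scene stay as the last step left them, time stands still between calls to the robot, and variables do not carry over. Pictures are saved under pics/ and viewed, about 8 in all and at most 12, crops included, and the job is handed in when it is done.

Besides the shell and the picture viewer there is one more tool, called as name(argument=value, ...), one argument or row to a line, values as JSON. carry_out: Moves the arm, as the interface text tells. Its arguments: {"type":"object","properties":{"deltas":{"type":"array"},"hand":{"type":"number"},"newtons":{"type":"number"}},"required":["deltas"]}

```bash
ls; mkdir -p pics; python3 - <<'E'
from station import readout, read_camera, get_calibration, models
import cv2, numpy as np
np.set_printoptions(precision=4,suppress=True)
for c in ("side","top"):
    im=read_camera(c); cv2.imwrite(f"pics/{c}0.png",im[:,:,::-1])
    print(c,get_calibration(c))
    for n in ("cabinet","bolt_knob","hatch_grip","hook","flask","dropper","beaker"):
        print(n,[(np.round(d["centre"]).tolist(),round(d["score"],2)) for d in models.spot_in(n,c)[:3]])
o=readout.get_obs(); print(o)
E
```

```text
pics
side {'fov_y': 51.85174187829428, 'cx': 261.7901146895187, 'cy': 185.6213462236226, 'world_from_camera': array([[ 0.7523, -0.3208,  0.5755, -0.2162],
       [-0.6584, -0.3965,  0.6397, -0.8601],
       [ 0.023 , -0.8601, -0.5095,  0.8412],
       [ 0.    ,  0.    ,  0.    ,  1.    ]])}
cabinet [([201.0, 310.0], 0.71)]
bolt_knob []
hatch_grip [([179.0, 302.0], 0.82)]
hook [([180.0, 303.0], 0.63), ([202.0, 205.0], 0.53)]
flask [([291.0, 300.0], 0.66), ([175.0, 302.0], 0.5)]
dropper [([184.0, 167.0], 0.7), ([201.0, 307.0], 0.18)]
beaker [([245.0, 356.0], 0.56)]
top {'fov_y': 55.18687887256609, 'cx': 253.70198576241378, 'cy': 196.62476021447657, 'world_from_camera': array([[-0.0276, -0.9908,  0.1323,  0.3953],
       [-0.9996,  0.0269, -0.0073,  0.0238],
       [ 0.0037, -0.1324, -0.9912,  1.4024],
       [ 0.    ,  0.    ,  0.    ,  1.    ]])}
cabinet [([157.0, 278.0], 0.78)]
bolt_knob []
hatch_grip [([154.0, 268.0], 0.83)]
hook [([227.0, 199.0], 0.77)]
flask [([243.0, 354.0], 0.78), ([154.0, 268.0], 0.2)]
dropper [([248.0, 152.0], 0.55), ([155.0, 277.0], 0.46)]
beaker [([167.0, 346.0], 0.72)]
{'t': 0.8, 'q': array([-1.3881,  0.477 ,  0.0224,  1.5554, -0.0115,  1.1093, -0.0831]), 'joint_vel': array([-0.0027,  0.0015,  0.0015,  0.0013, -0.0005, -0.0007, -0.0016]), 'joint_torque': array([  0.0004, -59.6286,   1.6065, -28.1527,   0.0125,   0.0017,
        -0.    ]), 'eef_pos': array([0.1935, 0.6467, 0.2101]), 'tool_rot': array([-0.    ,  0.8021,  0.5972,  0.    ]), 'contact_force': array([-0.1309, -0.3172,  0.2597]), 'torque': array([ 0.0134, -0.0305,  0.0202]), 'gripper_width': 0.9996012937578206}
```

```bash
python3 - <<'E'
import cv2
a=cv2.imread("pics/top0.png")[90:290,120:387]; cv2.imwrite("pics/top0c.png",cv2.resize(a,None,fx=3,fy=3,interpolation=cv2.INTER_CUBIC)[:600,:800])
a=cv2.imread("pics/side0.png")[110:330,130:423]; cv2.imwrite("pics/side0c.png",cv2.resize(a,None,fx=2.7,fy=2.7,interpolation=cv2.INTER_CUBIC)[:600,:800])
E
```

```text
(no output)
```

View pics/top0c.png

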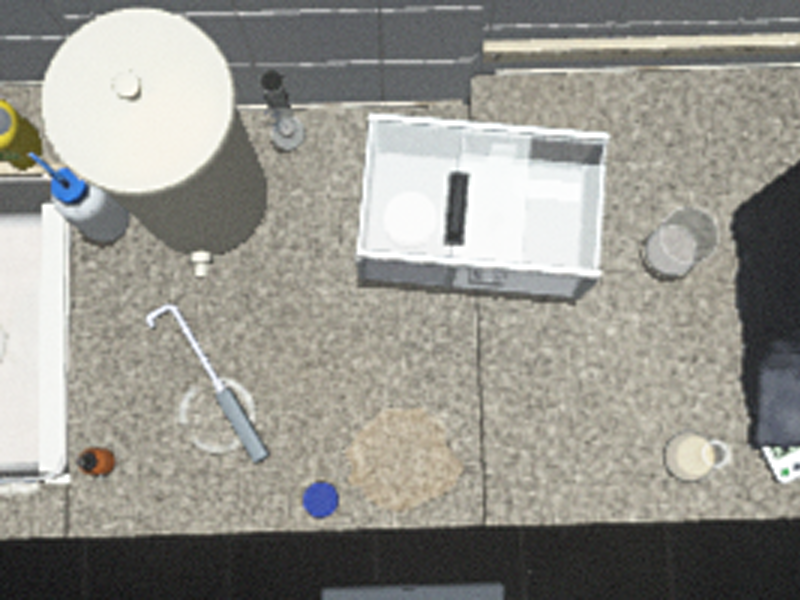

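View pics/side0c.png

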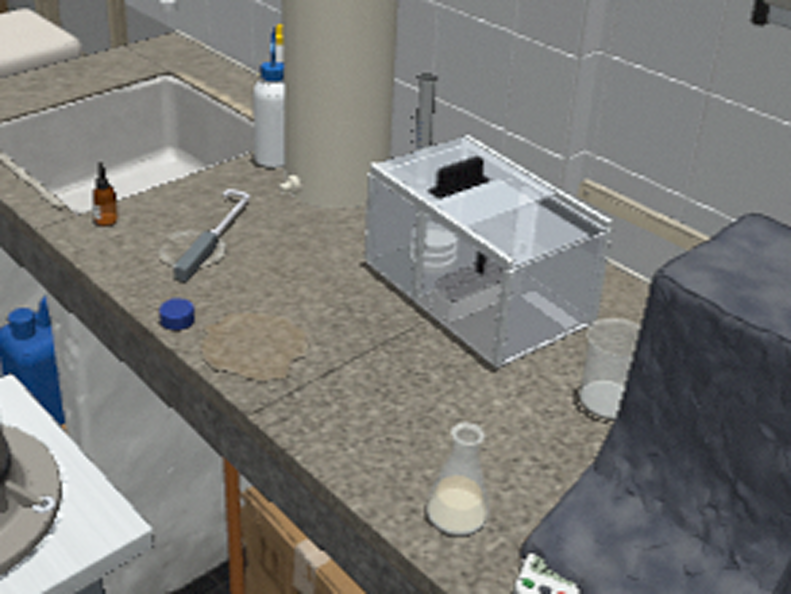

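The top view shows the cabinet's top corners at crop px (372,117), (607,135), (600,272) and (360,258). The hook's handle runs from (260,457) to (222,390) and its corner is at (172,307), pointing to the pillar. In the side view the knob shows at crop (481,262).

```bash
cat > h.py <<'E'
import numpy as np, cv2
from station import readout, read_camera, get_calibration, models, bot
from scipy.spatial.transform import Rotation as R
np.set_printoptions(precision=4,suppress=True)
def K(c):
    g=get_calibration(c); f=192/np.tan(np.radians(g["fov_y"]/2)); return f,g["cx"],g["cy"],g["world_from_camera"]
def at(c,col,row,z):
    f,cx,cy,T=K(c); d=T[:3,:3]@[(col-cx)/f,(row-cy)/f,1]; o=T[:3,3]; return o+d*(z-o[2])/d[2]
def px(c,p):
    f,cx,cy,T=K(c); q=T[:3,:3].T@(np.asarray(p)-T[:3,3]); return np.array([f*q[0]/q[2]+cx,f*q[1]/q[2]+cy])
def pose(x,y,yaw): return lambda p: np.array([x+np.cos(yaw)*p[0]-np.sin(yaw)*p[1], y+np.sin(yaw)*p[0]+np.cos(yaw)*p[1], p[2]])
def rot():
    return R.from_quat(readout.get_obs()["tool_rot"],scalar_first=True).as_matrix()
E
python3 - <<'E'
from h import *
from scipy.optimize import least_squares
t=lambda u,v:(120+u/3,90+v/3)
s=lambda u,v:(130+u/2.7,110+v/2.7)
C=[(.085,.14,.16),(.085,-.14,.16),(-.085,-.14,.16),(-.085,.14,.16)]
T=[t(372,117),t(607,135),t(600,272),t(360,258)]
for p in T: print(at("top",*p,.16))
obs=[("top",C[i],T[i]) for i in range(4)]
obs+=[("side",C[0],s(468,137)),("side",C[1],s(610,224)),("side",C[2],s(510,266)),("side",C[3],s(370,166)),("side",(-.085,-.14,0),s(498,366))]
r=least_squares(lambda v:np.ravel([px(c,pose(*v)(p))-o for c,p,o in obs]),[.7,0,0])
print("cab",r.x,np.degrees(r.x[2]));print(r.fun.reshape(-1,2))
w=pose(*r.x)
for n,p in dict(knob=(-.01,-.02,.109),mouth=(-.085,-.055,.075)).items(): print(n,w(p),"side px",px("side",w(p)))
print("knobpx seen top", s(481,255))
H=[((-.05,0,.024),t(260,457)),((.05,0,.024),t(222,390)),((.18,0,.016),t(172,307)),((.18,.034,.016),t(150,320))]
for p,o in H: print(p,at("top",*o,p[2]))
r=least_squares(lambda v:np.ravel([px("top",pose(*v)(p))-o for p,o in H]),[.45,.1,1])
print("hook",r.x,np.degrees(r.x[2]));print(r.fun.reshape(-1,2))
for n,z,c in (("flask",.05,(243,354)),("dropper",.05,(248,152)),("beaker",.05,(167,346)),("hatch_grip",.175,(154,268))): print(n,at("top",c[1],c[0],z))
g=models.spot_in("hatch_grip","top")
print(rot())
E
```

```text
[0.8006 0.042  0.16  ]
[ 0.7717 -0.231   0.16  ]
[ 0.6103 -0.2145  0.16  ]
[0.6339 0.0597 0.16  ]
cab [ 0.704  -0.0865 -0.1059] -6.068302319847144
[[-0.5203 -0.7261]
 [ 1.0341 -0.5715]
 [ 0.7352  1.5935]
 [-0.5717 -0.0751]
 [-0.7472 -1.118 ]
 [ 1.0151 -1.2283]
 [ 0.0833 -1.2451]
 [-0.4936 -0.3779]
 [-0.1305  1.786 ]]
knob [ 0.6919 -0.1053  0.109 ] side px [310.3131 196.8481]
mouth [ 0.6136 -0.1322  0.075 ] side px [299.5155 216.4814]
knobpx seen top (308.14814814814815, 204.44444444444446)
(-0.05, 0, 0.024) [0.4125 0.1934 0.024 ]
(0.05, 0, 0.024) [0.4969 0.2399 0.024 ]
(0.18, 0, 0.016) [0.6048 0.304  0.016 ]
(0.18, 0.034, 0.016) [0.5888 0.3319 0.016 ]
hook [0.4521 0.2151 0.5224] 29.932959020739542
[[ 0.8806  0.9787]
 [-0.0169  0.4004]
 [-0.2318 -0.863 ]
 [-0.6511 -0.5795]]
flask [ 0.3949 -0.348   0.05  ]
dropper [0.3972 0.3893 0.05  ]
beaker [ 0.6787 -0.336   0.05  ]
hatch_grip [ 0.705  -0.0383  0.175 ]
[[ 0.2868  0.958   0.    ]
 [ 0.958  -0.2868  0.0001]
 [ 0.0001  0.     -1.    ]]
```

```bash
cat >> h.py <<'E'
CAB=(.704,-.0865,-.1059); HOOK=(.4521,.2151,.5224)
def delta(p,yaw):  # yaw: wanted world yaw of tool x (mod 180)
    o=readout.get_obs(); M=rot(); d=M.T@(np.array(p)-o["eef_pos"])*100
    now=np.degrees(np.arctan2(M[1,0],M[0,0])); t=-((yaw-now+90)%180-90)
    print("t",round(o["t"],2),"pos",o["eef_pos"],"yaw",round(now,1),"q",o["q"],"grip",round(o["gripper_width"],3),"-> delta",d.round(2),"turn",round(t,1))
E
python3 - <<'E'
from h import *
p=pose(*HOOK)((.012,0,0)); delta([p[0],p[1],.12],np.degrees(HOOK[2])+90)
E
```

```text
t 0.85 pos [0.1936 0.6467 0.2102] yaw 73.3 q [-1.3881  0.4769  0.0224  1.5554 -0.0115  1.1093 -0.0831] grip 0.998 -> delta [-33.06  37.97   9.01] turn -46.6
```

carry_out(
  deltas=[
    [[-4, 4.5, 0], -6],
    [[-8, 9, 0], -12],
    [[-12, 13.5, 0], -18],
    [[-16, 18, 0], -24],
    [[-20, 22.5, 0], -30],
    [[-24, 27, 0], -36],
    [[-28, 32, 2], -42],
    [[-31, 36, 5], -46.6],
    [[-33, 38, 8], -46.6],
    [[-33, 38, 9], -46.6],
  ],
  hand=0.7,
  newtons=40,
)

```text
t: 2.1
eef_pos: [0.4632, 0.2183, 0.1186]
tool_rot: [-0.0, 0.503, 0.864, -0.001]
contact_force: [-0.1, 0.6, -0.6]
gripper_width: 0.699
```

```bash
python3 - <<'E'
from h import *
p=pose(*HOOK)((.012,0,0)); delta([p[0],p[1],.018],np.degrees(HOOK[2])+90)
im=read_camera("top")[:,:,::-1]; cv2.imwrite("pics/a.png",cv2.resize(im[150:270,130:290],None,fx=5,fy=5,interpolation=cv2.INTER_CUBIC))
E
```

```text
t 2.1 pos [0.4632 0.2183 0.1186] yaw 119.6 q [-0.6275  0.327   0.0776  2.0305 -0.0337  0.788   1.5581] grip 0.699 -> delta [ 0.29  0.1  10.06] turn -0.3
```

View pics/a.png

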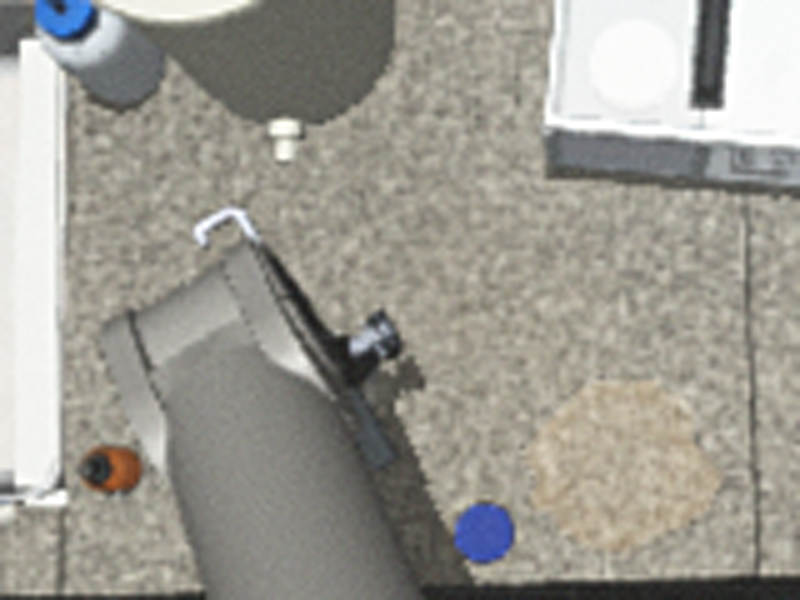

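carry_out(
  deltas=[
    [[0.2, 0.1, 4], -0.3],
    [[0.3, 0.1, 7.5], -0.3],
    [[0.3, 0.1, 9.5], -0.3],
    [[0.3, 0.1, 10], -0.3],
    [[0.3, 0.1, 10], -0.3],
  ],
)

```text
t: 2.78
eef_pos: [0.4616, 0.2244, 0.0189]
tool_rot: [-0.001, 0.499, 0.867, -0.001]
contact_force: [-0.4, -0.2, 0.1]
gripper_width: 0.698
```

```bash
python3 - <<'E'
from h import *
p=pose(*HOOK)((.012,0,0)); delta([p[0],p[1],.018],np.degrees(HOOK[2])+90)
im=read_camera("side")[:,:,::-1]; cv2.imwrite("pics/b.png",cv2.resize(im[130:250,130:290],None,fx=5,fy=5,interpolation=cv2.INTER_CUBIC))
E
```

```text
t 2.77 pos [0.4616 0.2244 0.0189] yaw 120.2 q [-0.6195  0.4912  0.0565  2.0844 -0.0502  0.569   1.5703] grip 0.698 -> delta [-0.34 -0.09  0.09] turn 0.3
```

View pics/b.png

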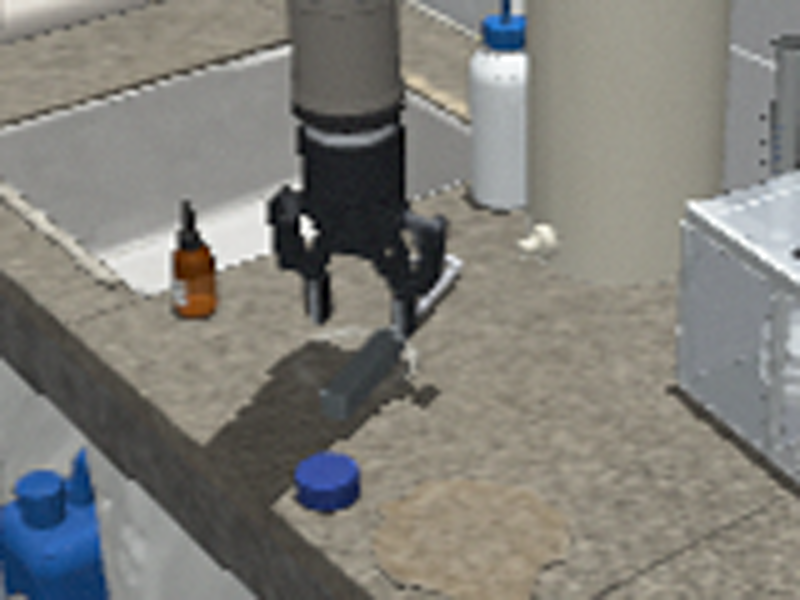

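```bash
python3 - <<'E'
from h import *
w=pose(*HOOK); c=lambda p:((px("side",p)-[130,130])*5).round()
for p in [(-.05,0,.024),(-.05,-.011,0),(.05,0,.024),(.012,0,.024),(.18,0,.016),(.18,.034,.016)]: print(p,c(w(p)))
e=readout.get_obs()["eef_pos"]; print("tcp",c(e),c(e-[0,0,.017])); M=rot()
for s in (-.03,.03): print("tip",s,c(e+M[:,0]*s-[0,0,.012]))
E
```

```text
(-0.05, 0, 0.024) [331. 395.]
(-0.05, -0.011, 0) [347. 425.]
(0.05, 0, 0.024) [391. 328.]
(0.012, 0, 0.024) [369. 352.]
(0.18, 0, 0.016) [459. 258.]
(0.18, 0.034, 0.016) [422. 251.]
tcp [366. 356.] [367. 375.]
tip -0.03 [403. 377.]
tip 0.03 [332. 362.]
```

```bash
python3 - <<'E'
from h import *
im=read_camera("side")[:,:,::-1]
a=cv2.resize(im[160:220,175:239],None,fx=9,fy=9,interpolation=cv2.INTER_CUBIC)
w=pose(*HOOK); c=lambda p:tuple(int(v) for v in ((px("side",p)-[175,160])*9+4))
e=readout.get_obs()["eef_pos"]; M=rot(); print(e)
for p,col in ((e,(0,0,255)),(e+[0,0,.052],(0,255,0)),(w((.05,0,.024)),(255,0,0)),(w((-.05,0,.024)),(255,0,0))): cv2.circle(a,c(p),5,col,-1)
for s in (-.03,.03): cv2.circle(a,c(e+M[:,0]*s-[0,0,.008]),5,(0,255,255),-1)
cv2.imwrite("pics/c.png",a)
E
```

```text
[0.4621 0.2242 0.0193]
```

View pics/c.png

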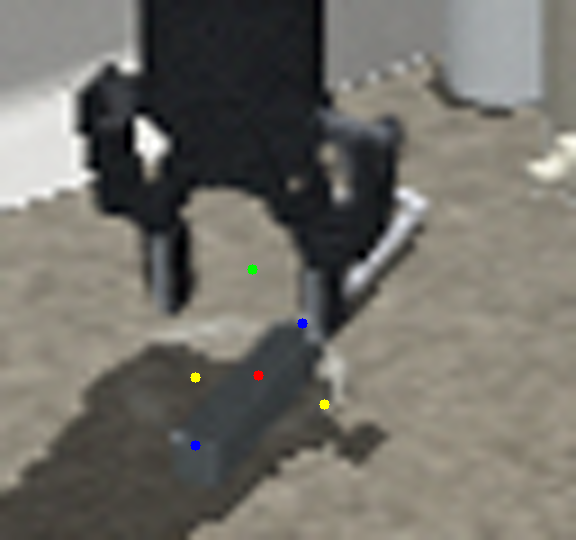

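```bash
python3 - <<'E'
from h import *
e=np.array([.4632,.2183,.1186]); 
u=np.array([np.cos(np.radians(-60)),np.sin(np.radians(-60)),0])
for r in (.045,.055):
  for z in (.12,.15,.18): print("top a.png right finger",r,z,((px("top",[*(e+u*r)[:2],z])-[130,150])*5).round())
q=(175+243/9,160+320/9)
for z in (.01,.03,.045): print(z,at("side",*q,z))
for s,q in ((1,(175+168/9,160+305/9)),(-1,(175+318/9,160+335/9))): print(s,at("side",*q,.01),at("side",*q,.045))
im=read_camera("top")[:,:,::-1]
a=cv2.resize(im[180:255,165:245],None,fx=8,fy=8,interpolation=cv2.INTER_CUBIC)
e=readout.get_obs()["eef_pos"]; M=rot(); print(e)
c=lambda p:tuple(int(v) for v in ((px("top",p)-[165,180])*8+4))
for s in (-.03,-.055,.03):
  for z,col in ((.01,(0,255,255)),(.05,(0,0,255)),(.085,(0,255,0))): cv2.circle(a,c([*(e+M[:,0]*s)[:2],z]),4,col,-1)
cv2.imwrite("pics/d.png",a)
E
```

```text
top a.png right finger 0.045 0.12 [385. 354.]
top a.png right finger 0.045 0.15 [380. 351.]
top a.png right finger 0.045 0.18 [374. 348.]
top a.png right finger 0.055 0.12 [398. 347.]
top a.png right finger 0.055 0.15 [393. 344.]
top a.png right finger 0.055 0.18 [387. 340.]
0.01 [0.4889 0.2739 0.01  ]
0.03 [0.4719 0.2466 0.03  ]
0.045 [0.4592 0.2261 0.045 ]
1 [0.4703 0.3049 0.01  ] [0.4414 0.2559 0.045 ]
-1 [0.5072 0.2432 0.01  ] [0.4767 0.1967 0.045 ]
[0.4621 0.224  0.0193]
```

View pics/d.png

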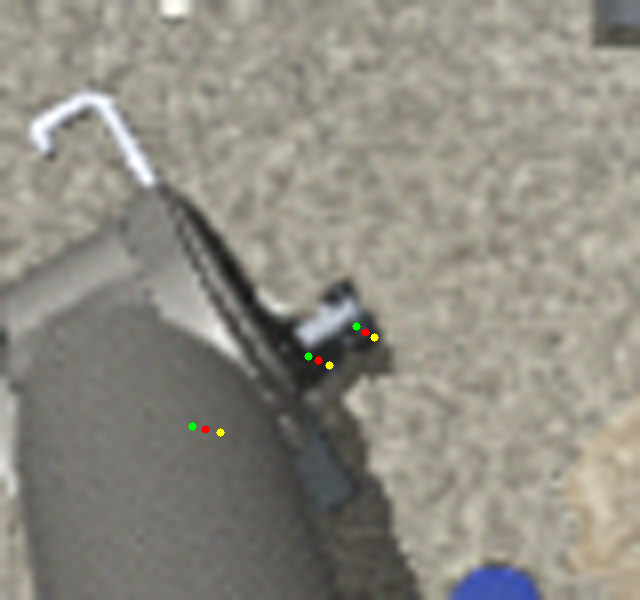

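carry_out(
  deltas=[
    [[-0.3, -0.1, 0.3], 0],
    [[-0.3, -0.1, 0.6], 0],
    [[-0.3, -0.1, 0.9], 0],
    [[-0.3, -0.1, 0.9], 0],
  ],
)

```text
t: 3.42
eef_pos: [0.4625, 0.2207, 0.01]
tool_rot: [-0.0, 0.499, 0.867, -0.001]
contact_force: [-0.0, 0.2, 0.7]
gripper_width: 0.7
```

```bash
python3 - <<'E'
from h import *
p=pose(*HOOK)((.012,0,0)); delta([p[0],p[1],.018],np.degrees(HOOK[2])+90)
im=read_camera("side")[:,:,::-1]
a=cv2.resize(im[130:220,165:255],None,fx=6,fy=6,interpolation=cv2.INTER_CUBIC)
cv2.imwrite("pics/e.png",a)
E
```

```text
t 3.42 pos [0.4625 0.2207 0.01  ] yaw 120.1 q [-0.6113  0.5062  0.0549  2.0894 -0.0514  0.5486  1.5773] grip 0.7 -> delta [ 0.03  0.02 -0.8 ] turn 0.2
```

View pics/e.png

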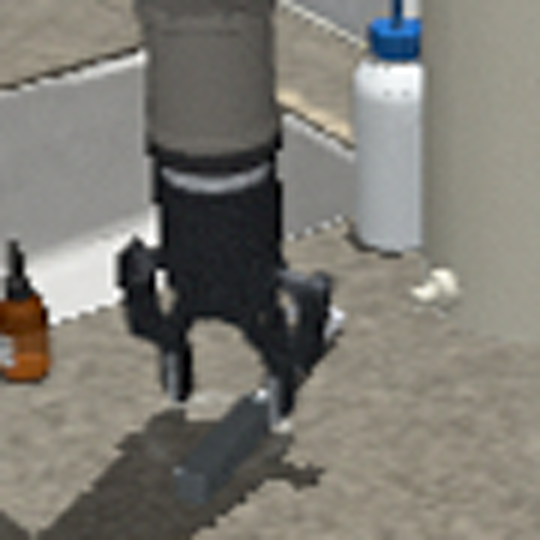

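```bash
python3 - <<'E'
from h import *
for z in (0,.01,.02,.03,.04): print(z, at("side",165+228/6,130+412/6,z), at("side",165+278/6,130+428/6,z), at("side",165+178/6,130+402/6,z))
E
```

```text
0 [0.4875 0.2658 0.    ] [0.5018 0.2294 0.    ] [0.469  0.2967 0.    ]
0.01 [0.4792 0.2524 0.01  ] [0.4932 0.2164 0.01  ] [0.4608 0.283  0.01  ]
0.02 [0.4708 0.239  0.02  ] [0.4847 0.2035 0.02  ] [0.4527 0.2692 0.02  ]
0.03 [0.4624 0.2257 0.03  ] [0.4762 0.1905 0.03  ] [0.4445 0.2555 0.03  ]
0.04 [0.4541 0.2123 0.04  ] [0.4676 0.1776 0.04  ] [0.4364 0.2417 0.04  ]
```

carry_out(
  deltas=[
    [[0, 0, 0.3], 0],
    [[0, 0, 0.6], 0],
    [[0, 0, 0.6], 0],
  ],
)

```text
t: 3.85
eef_pos: [0.4623, 0.2207, 0.0038]
tool_rot: [-0.001, 0.499, 0.867, -0.001]
contact_force: [-0.1, -0.4, 0.0]
gripper_width: 0.7
```

carry_out(
  deltas=[
    [[0, 0, 0.4], 0],
    [[0, 0, 0.8], 0],
    [[0, 0, 1.0], 0],
    [[0, 0, 1.0], 0],
  ],
)

```text
t: 4.35
eef_pos: [0.4622, 0.2206, -0.0064]
tool_rot: [-0.001, 0.499, 0.867, -0.001]
contact_force: [-0.2, 0.0, 0.1]
gripper_width: 0.696
```

```bash
python3 - <<'E'
from h import *
p=pose(*HOOK)((.012,0,0)); delta([p[0],p[1],.018],np.degrees(HOOK[2])+90)
im=read_camera("side")[:,:,::-1]
a=cv2.resize(im[160:220,175:239],None,fx=9,fy=9,interpolation=cv2.INTER_CUBIC)
cv2.imwrite("pics/f.png",a)
E
```

```text
t 4.35 pos [ 0.4622  0.2206 -0.0064] yaw 120.1 q [-0.6083  0.5364  0.0513  2.094  -0.0536  0.5147  1.5792] grip 0.696 -> delta [ 0.03  0.05 -2.44] turn 0.2
```

View pics/f.png

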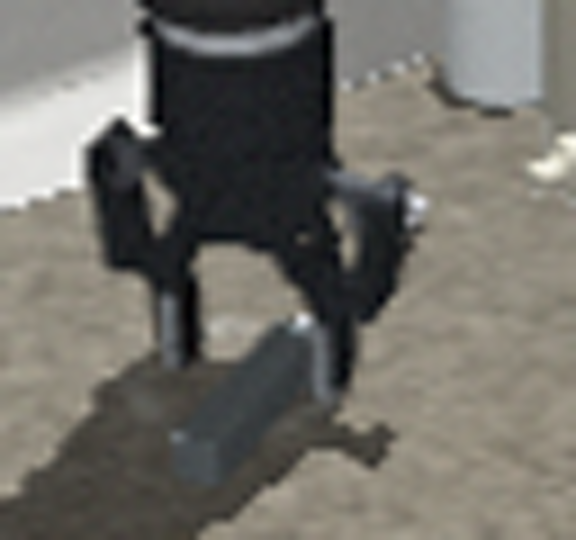

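carry_out(
  deltas=[
    [[0, 0, 0.3], 0],
    [[0, 0, 0.5], 0],
    [[0, 0, 0.5], 0],
  ],
)

```text
t: 4.78
eef_pos: [0.4621, 0.2206, -0.0115]
tool_rot: [-0.001, 0.499, 0.867, -0.001]
contact_force: [-0.1, -0.0, -0.2]
gripper_width: 0.701
```

carry_out(
  deltas=[
    [[0, 0, 0], 0],
    [[0, 0, 0], 0],
    [[0, 0, 0], 0],
    [[0, 0, 0], 0],
    [[0, 0, 0], 0],
    [[0, 0, 0], 0],
  ],
  hand=0,
  newtons=60,
)

```text
t: 5.52
eef_pos: [0.4622, 0.2207, -0.0112]
tool_rot: [-0.001, 0.499, 0.867, -0.001]
contact_force: [-0.6, -1.2, 5.7]
gripper_width: 0.239
```

carry_out(
  deltas=[
    [[0, 0, -1], 0],
    [[0, 0, -2.5], 0],
    [[0, 0, -4.5], 0],
    [[0, 0, -6.5], 0],
    [[0, 0, -7], 0],
    [[0, 0, -7], 0],
  ],
)

```text
t: 6.28
eef_pos: [0.4625, 0.2208, 0.0592]
tool_rot: [-0.0, 0.499, 0.867, -0.001]
contact_force: [-0.1, 0.5, -1.0]
gripper_width: 0.238
```

```bash
python3 - <<'E'
from h import *
w=pose(*CAB)
for n,p,yaw in (("A",(.435,.14,.058),102),("B",(.43,0,.058),84),("C",[*w((-.285+.012,-.075,0))[:2],.058],84)):
    print(n,p); delta(p,yaw)
E
```

```text
A (0.435, 0.14, 0.058)
t 6.28 pos [0.4625 0.2208 0.0592] yaw 120.1 q [-0.6205  0.4202  0.0656  2.0691 -0.0442  0.6549  1.5711] grip 0.238 -> delta [-5.61 -6.44  0.13] turn 18.1
B (0.43, 0, 0.058)
t 6.28 pos [0.4625 0.2208 0.0592] yaw 120.1 q [-0.6205  0.4202  0.0656  2.0691 -0.0442  0.6549  1.5711] grip 0.238 -> delta [-17.47 -13.9    0.14] turn 36.1
C [np.float64(0.424601728726056), np.float64(-0.1322231452235253), 0.058]
t 6.28 pos [0.4625 0.2208 0.0592] yaw 120.1 q [-0.6205  0.4202  0.0656  2.0691 -0.0442  0.6549  1.5711] grip 0.238 -> delta [-28.63 -21.     0.15] turn 36.1
```

carry_out(
  deltas=[
    [[-2.8, -3.2, 0.1], 9],
    [[-5.6, -6.4, 0.1], 18],
    [[-9, -9, 0.1], 24],
    [[-13, -11.5, 0.1], 30],
    [[-17.5, -13.9, 0.1], 36],
    [[-21.2, -16.3, 0.1], 36],
    [[-25, -18.7, 0.1], 36],
    [[-28.6, -21, 0.1], 36],
    [[-28.6, -21, 0.1], 36],
    [[-28.6, -21, 0.1], 36],
  ],
)

```text
t: 7.52
eef_pos: [0.424, -0.1314, 0.0579]
tool_rot: [-0.001, 0.742, 0.67, -0.001]
contact_force: [0.2, 0.4, -1.1]
gripper_width: 0.24
```

```bash
python3 - <<'E'
from h import *
w=pose(*CAB); delta([*w((-.285+.012,-.075,0))[:2],.058],83.93)
im=read_camera("side")[:,:,::-1]
a=im[130:280,220:380]; t=read_camera("top")[:,:,::-1][130:280,220:380]
cv2.imwrite("pics/g.png",cv2.resize(np.hstack([a,t]),None,fx=2.5,fy=2.5,interpolation=cv2.INTER_CUBIC))
cv2.imwrite("pics/g_side.png",im)
E
```

```text
t 7.53 pos [ 0.424  -0.1314  0.0579] yaw 84.1 q [-0.0842  0.3435  0.2878  2.2337 -0.1725  0.5868  1.8002] grip 0.24 -> delta [-0.07  0.07 -0.01] turn 0.2
```

View pics/g.png

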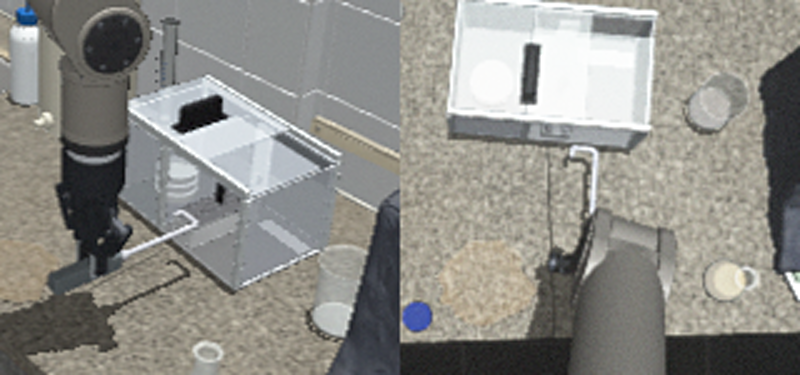

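```bash
python3 - <<'E'
from h import *
w=pose(*CAB)
for z in (.06,.081,.10):
  for n,p in (("corner",(-.105,-.075)),("lipcorner",(-.105,-.041)),("handlefront",(-.235,-.075))):
    p=w((*p,z)); print(z,n,"side crop",((px("side",p)-[220,130])*2.5).round(1),"top crop",((px("top",p)-[220,130])*2.5).round(1)+[400,0])
k=w((-.01,-.02,.109)); print("knob top side crop",((px("side",k)-[220,130])*2.5), "knob base",((px("side",w((-.01,-.02,.058)))-[220,130])*2.5))
cap=cv2.imread("pics/g_side.png")[130:280,220:380]
# knob dark pixels
b=cap[60:90,75:110].max(axis=2); ys,xs=np.where(b<60); print(np.c_[(xs+75)*2.5,(ys+60)*2.5].mean(0),xs.min()+75,xs.max()+75,ys.min()+60,ys.max()+60)
E
```

```text
0.06 corner side crop [196.1 237.4] top crop [594.7 152.1]
0.06 lipcorner side crop [180.1 224.9] top crop [571.8 150.3]
0.06 handlefront side crop [117. 271.] top crop [589.2 239.9]
0.081 corner side crop [197.2 224.6] top crop [596.5 150. ]
0.081 lipcorner side crop [181.  212.2] top crop [573.2 148.1]
0.081 handlefront side crop [117.5 257.7] top crop [590.9 239.1]
0.1 corner side crop [198.2 212.7] top crop [598.2 148. ]
0.1 lipcorner side crop [181.9 200.5] top crop [574.5 146.1]
0.1 handlefront side crop [118.  245.6] top crop [592.5 238.4]
knob top side crop [225.7924 167.111 ] knob base [222.7238 197.4323]
[219.4118 192.0588] 87 89 74 80
```

carry_out(
  deltas=[
    [[-0.1, 1.5, 0], 0.2],
    [[-0.1, 3, 0], 0.2],
    [[-0.1, 4.5, 0], 0.2],
    [[-0.1, 6, 0], 0.2],
    [[-0.1, 7.5, 0], 0.2],
    [[-0.1, 9, 0], 0.2],
    [[-0.1, 10.5, 0], 0.2],
    [[-0.1, 12, 0], 0.2],
    [[-0.1, 12.5, 0], 0.2],
    [[-0.1, 12.5, 0], 0.2],
  ],
)

```text
t: 8.88
eef_pos: [0.5486, -0.1442, 0.0577]
tool_rot: [-0.001, 0.743, 0.669, -0.001]
contact_force: [0.2, -0.6, -0.7]
gripper_width: 0.241
```

```bash
python3 - <<'E'
from h import *
w=pose(*CAB); delta([*w((-.160+.012,-.037,0))[:2],.058],83.93)
im=read_camera("side")[:,:,::-1]
a=im[150:250,260:360]; t=read_camera("top")[:,:,::-1][110:210,240:340]
cv2.imwrite("pics/i.png",cv2.resize(np.hstack([a,t]),None,fx=4,fy=4,interpolation=cv2.INTER_CUBIC))
E
```

```text
t 8.88 pos [ 0.5486 -0.1442  0.0577] yaw 84.1 q [-0.0676  0.5072  0.2771  1.9532 -0.2045  0.7104  1.7993] grip 0.241 -> delta [ 3.68  0.05 -0.03] turn 0.1
```

View pics/i.png

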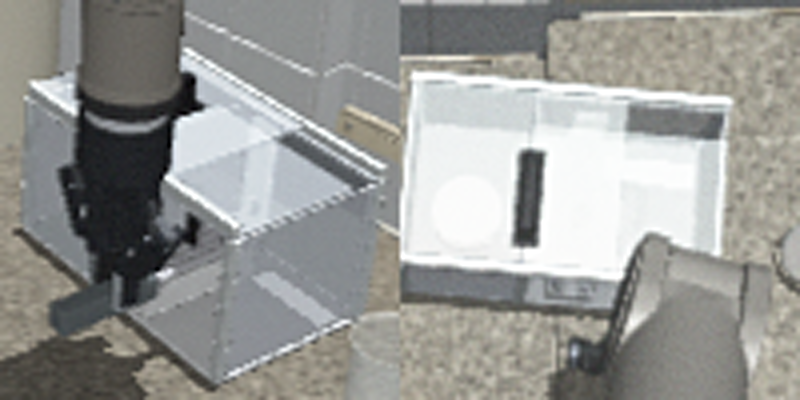

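carry_out(
  deltas=[
    [[0.6, 0.1, 0], 0],
    [[1.3, 0.1, 0], 0],
    [[2, 0.1, 0], 0],
    [[2.7, 0.1, 0], 0],
    [[3.3, 0.1, 0], 0],
    [[3.7, 0.1, 0], 0],
    [[3.7, 0.1, 0], 0],
  ],
)

```text
t: 9.85
eef_pos: [0.5528, -0.1071, 0.0577]
tool_rot: [-0.001, 0.743, 0.67, -0.001]
contact_force: [-1.2, -0.3, -1.2]
gripper_width: 0.24
```

carry_out(
  deltas=[
    [[0, -0.6, 0], 0],
    [[0, -1.2, 0], 0],
    [[0, -1.8, 0], 0],
    [[0, -2.4, 0], 0],
    [[0, -3, 0], 0],
    [[0, -3.3, 0], 0],
    [[0, -3.6, 0], 0],
  ],
)

```text
t: 10.72
eef_pos: [0.5173, -0.1034, 0.058]
tool_rot: [-0.001, 0.743, 0.67, -0.001]
contact_force: [1.9, 0.1, -1.3]
gripper_width: 0.243
```

carry_out(
  deltas=[
    [[0, -0.5, 0], 0],
    [[0, -1, 0], 0],
    [[0, -1.5, 0], 0],
    [[0, -2, 0], 0],
    [[0, -2.3, 0], 0],
    [[0, -2.6, 0], 0],
    [[0, -2.6, 0], 0],
  ],
)

```text
t: 11.6
eef_pos: [0.4909, -0.1006, 0.0579]
tool_rot: [-0.001, 0.743, 0.67, -0.001]
contact_force: [1.4, 0.7, -1.4]
gripper_width: 0.238
```

carry_out(
  deltas=[
    [[0, -0.2, 0], 0],
    [[0, -0.4, 0], 0],
    [[0, -0.4, 0], 0],
  ],
)

```text
t: 11.98
eef_pos: [0.4877, -0.1002, 0.0582]
tool_rot: [-0.0, 0.743, 0.67, -0.0]
contact_force: [4.3, -0.1, -1.9]
gripper_width: 0.239
```

carry_out(
  deltas=[
    [[0, -0.2, 0], 0],
    [[0, -0.4, 0], 0],
    [[0, -0.4, 0], 0],
  ],
)

```text
t: 12.35
eef_pos: [0.4875, -0.1001, 0.0592]
tool_rot: [0.002, 0.743, 0.67, 0.002]
contact_force: [9.9, -0.6, -4.2]
gripper_width: 0.234
```

carry_out(
  deltas=[
    [[0, 0.7, 0.1], 0],
    [[0, 1.4, 0.1], 0],
    [[0, 2.1, 0.1], 0],
    [[0, 2.1, 0.1], 0],
    [[-0.7, 2.1, 0.1], 0],
    [[-1.5, 2.1, 0.1], 0],
    [[-2.3, 2.1, 0.1], 0],
    [[-3.1, 2.1, 0.1], 0],
    [[-3.8, 2.1, 0.1], 0],
    [[-3.8, 2.1, 0.1], 0],
  ],
)

```text
t: 13.6
eef_pos: [0.5044, -0.1408, 0.0584]
tool_rot: [0.002, 0.743, 0.669, 0.002]
contact_force: [0.0, 0.1, -1.2]
gripper_width: 0.243
```

carry_out(
  deltas=[
    [[0, -1.2, 0], 0],
    [[0, -2.4, 0], 0],
    [[0, -3.6, 0], 0],
    [[0, -4.8, 0], 0],
    [[0, -6, 0], 0],
    [[0, -7.2, 0], 0],
    [[0, -7.8, 0], 0],
    [[0, -7.8, 0], 0],
  ],
)

```text
t: 14.6
eef_pos: [0.4265, -0.1326, 0.058]
tool_rot: [0.002, 0.743, 0.669, 0.002]
contact_force: [0.8, 0.7, -1.5]
gripper_width: 0.238
```

```bash
python3 - <<'E'
from h import *
w=pose(*CAB); delta([*w((-.285+.012,-.075,0))[:2],.058],83.93)
S=[(.45,.13,.06,114),(.4625,.2207,.06,120)]
for x,y,z,a in S: delta((x,y,z),a)
im=read_camera("side")[:,:,::-1]
a=im[150:250,260:360]; t=read_camera("top")[:,:,::-1][140:240,240:340]
cv2.imwrite("pics/j.png",cv2.resize(np.hstack([a,t]),None,fx=4,fy=4,interpolation=cv2.INTER_CUBIC))
E
```

```text
t 14.6 pos [ 0.4265 -0.1326  0.058 ] yaw 84.0 q [-0.0829  0.3434  0.2889  2.2338 -0.1766  0.5788  1.8038] grip 0.238 -> delta [ 0.02 -0.2  -0.  ] turn 0.1
t 14.6 pos [ 0.4265 -0.1326  0.058 ] yaw 84.0 q [-0.0829  0.3434  0.2889  2.2338 -0.1766  0.5788  1.8038] grip 0.238 -> delta [26.37 -0.41 -0.21] turn -30.0
t 14.6 pos [ 0.4265 -0.1326  0.058 ] yaw 84.0 q [-0.0829  0.3434  0.2889  2.2338 -0.1766  0.5788  1.8038] grip 0.238 -> delta [35.52 -0.11 -0.21] turn -36.0
```

View pics/j.png

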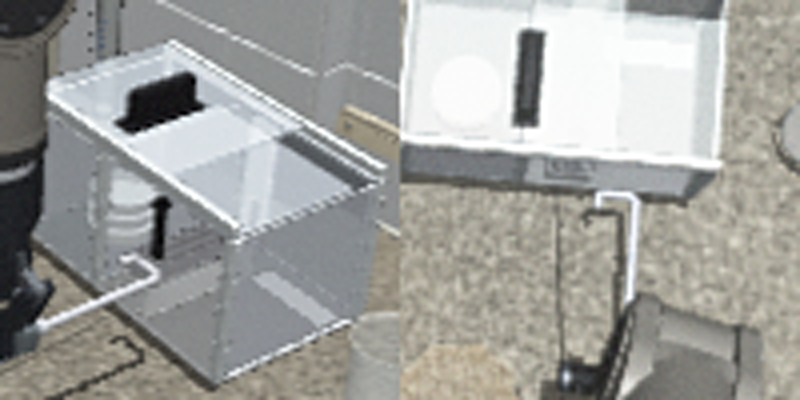

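carry_out(
  deltas=[
    [[4, -0.3, 0], 0],
    [[8.5, -0.6, 0], -3],
    [[13, -0.8, 0], -8],
    [[17.5, -1, 0], -14],
    [[22, -0.9, 0], -20],
    [[26.5, -0.6, 0], -26],
    [[31, -0.3, 0], -32],
    [[35.5, -0.1, 0], -36],
    [[35.5, -0.1, 0], -36],
    [[35.5, -0.1, 0], -36],
  ],
)

```text
t: 15.95
eef_pos: [0.4633, 0.2199, 0.0576]
tool_rot: [0.003, 0.5, 0.866, 0.001]
contact_force: [0.5, -0.4, -1.6]
gripper_width: 0.24
```

carry_out(
  deltas=[
    [[0, 0, 1.5], 0],
    [[0, 0, 3], 0],
    [[0, 0, 4.5], 0],
    [[0, 0, 5.5], 0],
    [[0, 0, 6.2], 0],
    [[0, 0, 6.5], 0],
    [[0, 0, 6.5], 0],
  ],
)

```text
t: 16.82
eef_pos: [0.4638, 0.2198, -0.0074]
tool_rot: [0.003, 0.5, 0.866, 0.001]
contact_force: [0.2, 0.7, -1.1]
gripper_width: 0.24
```

carry_out(
  deltas=[
    [[0, 0, 0.2], 0],
    [[0, 0, 0.35], 0],
    [[0, 0, 0.35], 0],
  ],
)

```text
t: 17.2
eef_pos: [0.464, 0.2199, -0.0108]
tool_rot: [0.003, 0.5, 0.866, 0.001]
contact_force: [-0.2, -0.1, -1.5]
gripper_width: 0.241
```

carry_out(
  deltas=[
    [[0, 0, 0.1], 0],
    [[0, 0, 0.2], 0],
    [[0, 0, 0.2], 0],
  ],
)

```text
t: 17.58
eef_pos: [0.4641, 0.22, -0.0112]
tool_rot: [0.003, 0.5, 0.866, 0.001]
contact_force: [-5.1, -1.9, 18.8]
gripper_width: 0.239
```

carry_out(
  deltas=[
    [[0, 0, -0.1], 0],
    [[0, 0, -0.1], 0],
    [[0, 0, -0.1], 0],
    [[0, 0, -0.1], 0],
    [[0, 0, -0.1], 0],
  ],
  hand=0.7,
)

```text
t: 18.2
eef_pos: [0.464, 0.2199, -0.0104]
tool_rot: [0.003, 0.5, 0.866, 0.001]
contact_force: [0.3, 0.2, 0.3]
gripper_width: 0.7
```

carry_out(
  deltas=[
    [[0, 0, -3], 0],
    [[0, 0, -7], 0],
    [[0, 0, -12], 0],
    [[0, 0, -17], 0],
    [[0, 0, -21], 0],
    [[0, 0, -24], 0],
    [[0, 0, -24], 0],
  ],
)

```text
t: 19.08
eef_pos: [0.4638, 0.2211, 0.232]
tool_rot: [0.004, 0.5, 0.866, 0.003]
contact_force: [-0.0, 0.6, -1.0]
gripper_width: 0.703
```

```bash
python3 - <<'E'
from h import *
im=read_camera("top"); d=models.spot_in("hatch_grip","top")[:1]; print(d, models.spot_in("hook","top")[:2])
cv2.imwrite("pics/k_top.png",im[:,:,::-1])
g=im[130:180,255:282].max(axis=2); ys,xs=np.where(g<70); c=(xs.mean()+255,ys.mean()+130); print("dark",c,len(xs))
w=pose(*CAB); print("grip",at("top",*c,.185), "model", at("top",*d[0]["centre"][::-1],.185))
p=at("top",*c,.18)-[CAB[0],CAB[1],0]; co,si=np.cos(CAB[2]),np.sin(CAB[2]); print("cab xy",co*p[0]+si*p[1],-si*p[0]+co*p[1])
print("drawn knob side crop j pred",(px("side",w((-.055,-.02,.109)))-[260,150])*4,(px("side",w((-.055,-.02,.058)))-[260,150])*4)
q=at("top",*c,.185); delta([q[0],q[1],.20],83.93)
E
```

```text
[{'centre': [154.9, 267.7], 'score': 0.71}] [{'centre': [227.8, 199.8], 'score': 0.69}]
dark (np.float64(271.3333333333333), np.float64(160.0)) 42
grip [ 0.6814 -0.0484  0.185 ] model [ 0.6994 -0.0366  0.185 ]
cab xy -0.02531886718245431 0.03534964610935743
drawn knob side crop j pred [161.6425 202.6587] [157.3972 251.6827]
t 19.23 pos [0.4618 0.2199 0.2286] yaw 120.0 q [-0.6556  0.1851  0.0981  1.9278 -0.0156  1.0269  1.543 ] grip 0.703 -> delta [-34.2    5.6    3.03] turn 36.1
```

```bash
python3 - <<'E'
from h import *
def cab(p):
    p=p-[CAB[0],CAB[1],0]; co,si=np.cos(CAB[2]),np.sin(CAB[2]); return np.array([co*p[0]+si*p[1],-si*p[0]+co*p[1]])
for n,q in (("side",at("side",300.5,174.5,.175)),("top",at("top",272.5,159.2,.19)),("top model",at("top",267.7,154.9,.185))): print(n,q,cab(q))
T=cv2.imread("pics/k_top.png").max(axis=2).astype(int)
print(T[145:176:2,262:284:1])
E
```

```text
side [ 0.6916 -0.0515  0.175 ] [-0.016   0.0335]
top [ 0.6829 -0.0521  0.19  ] [-0.0247  0.032 ]
top model [ 0.6994 -0.0366  0.185 ] [-0.0098  0.0491]
[[241 240 242 240 242 241 241 243 244 242 226 248 251 252 251 251 250 250
  250 250 249 249]
 [240 239 241 241 242 240 245 233 180 151 128 158 190 204 233 251 252 250
  251 250 248 250]
 [241 241 241 241 239 243 248 168  92  60  66  77  76  76 207 255 252 250
  250 250 250 250]
 [240 242 242 241 243 243 252 177  92  67  83  83  67  87 226 255 252 250
  250 250 250 250]
 [242 242 241 240 242 244 253 167  63  67  82  82  64 117 255 255 249 250
  249 249 250 249]
 [242 239 241 242 244 245 233 136  66  77  87  92  66 139 255 255 250 249
  249 250 250 250]
 [251 247 243 241 242 247 221 132  66  84  87  85  63 140 255 254 249 249
  250 250 250 249]
 [251 252 248 244 243 249 198 107  66  86  89  83  65 170 255 253 250 251
  249 249 249 250]
 [250 250 251 246 243 250 175  76  56  89  91  74  87 212 255 252 251 250
  250 250 250 250]
 [250 250 252 247 245 252 180  80  70  89  90  71  96 217 255 252 251 249
  249 249 249 249]
 [250 250 251 245 246 252 161  73  79  89  92  69 117 255 255 250 250 249
  249 250 249 250]
 [250 250 242 242 246 252 167  68  63  62  67  55 111 255 254 250 250 250
  249 250 249 250]
 [245 241 242 241 245 224 129  67  59  63  57  79 143 255 254 250 250 249
  250 250 249 250]
 [239 240 240 241 245 221 164 148 112 129 135 118 178 253 252 250 250 250
  249 249 249 249]
 [240 241 240 241 242 241 244 242 222 255 254 253 253 250 251 249 250 249
  250 250 249 247]
 [255 255 246 238 240 239 223 207 210 234 235 244 250 250 250 250 251 251
  250 250 247 248]]
```

carry_out(
  deltas=[
    [[-4, 0.6, 0], 4],
    [[-8, 1.2, 0], 9],
    [[-12.5, 2, 0], 14],
    [[-17, 2.8, 0], 19],
    [[-21.5, 3.6, 0], 24],
    [[-26, 4.4, 0], 29],
    [[-30.5, 5.2, 0.5], 34],
    [[-34.8, 5.9, 1.5], 36.1],
    [[-34.8, 5.9, 2.5], 36.1],
    [[-34.8, 5.9, 2.9], 36.1],
  ],
  hand=0.7,
)

```text
t: 20.48
eef_pos: [0.6856, -0.0513, 0.1988]
tool_rot: [0.001, 0.744, 0.669, -0.0]
contact_force: [0.5, 0.3, -1.0]
gripper_width: 0.7
```

```bash
python3 - <<'E'
from h import *
delta([.687,-.052,.17],83.93)
e=readout.get_obs()["eef_pos"]; M=rot()
im=read_camera("side")[:,:,::-1]
s=im[120:220,250:350]
a=cv2.resize(s,None,fx=5.5,fy=5.5,interpolation=cv2.INTER_CUBIC)
c=lambda p:tuple(int(v) for v in ((px("side",p)-[250,120])*5.5+2))
for sgn in (-.03,.03): 
  for dz,col in ((-.008,(0,255,255)),(.022,(0,255,0))): cv2.circle(a,c(e+M[:,0]*sgn+[0,0,dz]),4,col,-1)
cv2.imwrite("pics/l.png",a)
E
```

```text
t 20.48 pos [ 0.6856 -0.0513  0.1988] yaw 83.9 q [-0.2516  0.5233  0.3437  1.5521 -0.188   1.0983  1.5998] grip 0.7 -> delta [-0.05  0.15  2.88] turn -0.0
```

View pics/l.png

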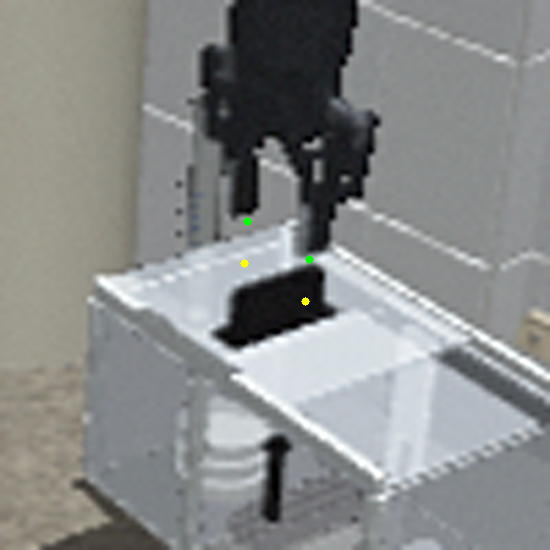

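carry_out(
  deltas=[
    [[0, 0.1, 1], 0],
    [[0, 0.1, 2], 0],
    [[0, 0.1, 3], 0],
    [[0, 0.1, 3.7], 0],
    [[0, 0.1, 4.2], 0],
    [[0, 0.1, 4.6], 0],
    [[0, 0.1, 4.6], 0],
  ],
)

```text
t: 21.4
eef_pos: [0.6865, -0.0508, 0.1528]
tool_rot: [0.001, 0.743, 0.669, -0.0]
contact_force: [-0.5, -0.5, 0.4]
gripper_width: 0.702
```

carry_out(
  deltas=[
    [[0, 0, 0], 0],
    [[0, 0, 0], 0],
    [[0, 0, 0], 0],
    [[0, 0, 0], 0],
    [[0, 0, 0], 0],
    [[0, 0, 0], 0],
  ],
  hand=0,
  newtons=30,
)

```text
t: 22.15
eef_pos: [0.6866, -0.0518, 0.1532]
tool_rot: [0.001, 0.744, 0.669, -0.0]
contact_force: [-1.6, -5.3, 3.2]
gripper_width: 0.158
```

carry_out(
  deltas=[
    [[-1, 0, 0], 0],
    [[-2, 0, 0], 0],
    [[-3, 0, 0], 0],
    [[-4, 0, 0], 0],
    [[-5, 0, 0], 0],
    [[-6, 0, 0], 0],
    [[-7, 0, 0], 0],
    [[-8, 0, 0], 0],
    [[-9, 0, 0], 0],
    [[-9.5, 0, 0], 0],
  ],
)

```text
t: 23.4
eef_pos: [0.6757, -0.1476, 0.1532]
tool_rot: [0.001, 0.744, 0.668, -0.001]
contact_force: [-5.1, 1.9, 4.0]
gripper_width: 0.155
```

carry_out(
  deltas=[
    [[-0.3, 0, 0], 0],
    [[-0.6, 0, 0], 0],
    [[-0.6, 0, 0], 0],
    [[-0.6, 0, 0], 0],
  ],
)

```text
t: 23.9
eef_pos: [0.6753, -0.1512, 0.1533]
tool_rot: [0.0, 0.743, 0.669, -0.0]
contact_force: [-3.7, 6.9, 4.7]
gripper_width: 0.151
```

carry_out(
  deltas=[
    [[0, 0, 0], 0],
    [[0, 0, 0], 0],
    [[0, 0, 0], 0],
    [[0, 0, 0], 0],
    [[0, 0, 0], 0],
  ],
  hand=0.7,
)

```text
t: 24.52
eef_pos: [0.6753, -0.1514, 0.1532]
tool_rot: [0.0, 0.743, 0.669, -0.0]
contact_force: [0.0, -0.1, 0.5]
gripper_width: 0.701
```

carry_out(
  deltas=[
    [[0, 0, -1], 0],
    [[0, 0, -3], 0],
    [[0, 0, -6], 0],
    [[0, 0, -9], 0],
    [[0, -3, -12], 0],
    [[0, -8, -12], 0],
    [[0, -13, -12], 0],
    [[0, -18, -12], 0],
    [[0, -18, -12], 0],
  ],
)

```text
t: 25.65
eef_pos: [0.4935, -0.1328, 0.2749]
tool_rot: [-0.0, 0.744, 0.668, 0.001]
contact_force: [0.6, -0.1, -0.3]
gripper_width: 0.695
```

```bash
python3 - <<'E'
from h import *
t=read_camera("top")[:,:,::-1]; s=read_camera("side")[:,:,::-1]
for n in ("hatch_grip","hook","flask","dropper","beaker"):
    for c in ("top","side"): print(n,c,[(d["centre"],d["score"]) for d in models.spot_in(n,c)[:2]])
w=pose(*CAB)
for n,p in (("grip open",(-.02,-.067,.175)),("grip shut",(-.02,.033,.175)),("knob drawn",(-.055,-.02,.085)),("knob home",(-.01,-.02,.085))): print(n,px("top",w(p)),"side",px("side",w(p)))
cv2.imwrite("pics/m.png",cv2.resize(np.hstack([t[100:270,130:370],s[110:280,150:390]]),(800,283),interpolation=cv2.INTER_AREA))
g=s.max(axis=2); 
p=px("side",w((-.055,-.02,.085))).astype(int); print(p,g[p[1]-5:p[1]+6:2,p[0]-6:p[0]+7])
print(readout.get_obs()["t"])
E
```

```text
hatch_grip top [([156.8, 297.0], 0.61)]
hatch_grip side [([190.1, 319.7], 0.87), ([201.5, 310.0], 0.22)]
hook top [([222.9, 194.9], 0.84)]
hook side [([202.1, 202.3], 0.45)]
flask top [([243.0, 354.5], 0.55)]
flask side []
dropper top [([243.6, 153.2], 0.55)]
dropper side [([203.5, 311.0], 0.5), ([182.2, 166.7], 0.43)]
beaker top [([170.3, 348.5], 0.93)]
beaker side [([244.3, 354.5], 0.62)]
grip open [301.2449 161.138 ] side [319.126  187.2225]
grip shut [272.0556 158.8745] side [299.7215 174.8564]
knob drawn [284.5456 175.1297] side [299.9062 206.4902]
knob home [285.3699 163.0885] side [309.7336 202.6084]
[299 206] [[180 169 161 159 107  41  11  20  14  46 167 177 160]
 [166 173 195 207 208 126  32  15  85 177 192 191 190]
 [166 160 155 149 182 105   9  14 128 181 190 189 188]
 [185 203 212 199 152  68  18  10 129 184 192 192 135]
 [158 156 151 156 133  65  15  10 135 132 110 120 118]
 [151 182 149 147 101  39  19  35 113 118 106 112 116]]
26.25
```

```bash
python3 - <<'E'
from h import *
print(bot.hand_in())
E
```

```text
the job is handed in; nothing more can be done
None
```

I drew the bolt with the hooked rod, laid the rod back at its starting spot, then slid the top hatch open by its handle. I handed the job in at about 26 s of the 72 s; no verdict was reported.

**Bolt:** I pulled it until it stopped moving and the force rose to about 10 N. In the last side picture the dark knob is where a fully drawn bolt would put it (px ≈ 299, 206). The gripper stayed in front of the cabinet throughout.

**Hatch:** The tool moved 100 mm with the handle until it met resistance at the stop (about 7 N). The network finds the handle at (297, 157) in the top view and (320, 190) in the side view. I expected (301, 161) and (319, 187) for an open hatch.

**Rod:** I lowered it until it touched the worktop, with about 19 N at contact, then backed off 1 mm and opened the fingers. The side view finds it where it first lay, and the top view is about 6 px off, which I take to be network noise.

**Bystanders:** The flask (top view), dropper and beaker were found within about 5 px of where they started. I saw no contact with them.

**Checks that disagreed or failed:**
- **Height:** The pictures put the fingertips 30–40 mm higher than the reported TCP height and the given tool size imply. I set the grasp heights from the pictures and the contact force instead; the offset stayed the same throughout.
- **Hatch handle:** The network put it about 16 mm from where I measured it by hand, so I used my own measurement.
- **Pictures:** The last picture could not be viewed because the limit of 12 was reached, so the final checks are numeric only. The network did not find the flask in the last side view.

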